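# Screw the winged filler plug into a gear housing without cross-threading

### The arm

A 6-joint arm with a two-finger parallel gripper is mounted at the origin on a cart in front of the work surface, level with it; the furniture and walls round the work are solid. World frame = base frame: x ahead of the robot, y to its left, z up, the work surface at z = 0. Lengths are in mm, angles in rad, forces in N, time in s.
With the tool pointing down it reaches from about 275 to 750 mm from the base axis. Payload 10.2 kg.
Tool frame: the origin (TCP) lies at the very end of the fingers, on their centre line; the grasp point (between the pads) lies 19 mm behind it; z points along the fingers, y is the direction in which the jaws open and shut (so a half turn about z gives the same grasp; the last joint's range is limited). The gripper opens to 85 mm and grips with 20 to 120 N. Pads are 22 mm wide; open, the fingers measure 114 mm over their backs; the gripper's body (76 mm by 85 mm) begins 54 mm behind the grasp point. The pads swing forward as they close: fully open they stand 13 mm farther back than shut.
Start: joints at [-0.223, 0.313, 1.498, -0, 1.331, -0.223], TCP at [525.006, -0.013, 231.294] pointing down, gripper open.
Joint ranges: [-2.94, 2.94], [-0.97, 2.17], [0.19, 2.56], [-1.23, 4.37], [0.02, 3.11], [-2.88, 2.88]. Speed limits (rad/s): [2.39, 2.39, 3.01, 3.14, 3.14, 3.14].

### API

Orientations are given as a unit quaternion [w, x, y, z].
In Python, from rig import ctrl, eyes, order gives the robot as it stands.
- The arm moves only by the tool move_arm, never from a script. Its argument "deltas" is a list of rows, each a list of 6 numbers: the shift along the tool's x, y, z in cm, then the turn, a rotation vector about the tool's x, y, z in degrees. A call has exactly 10 rows; each row shifts and turns the commanded pose from where the row before left it, along the tool's axes as they then stand; what a row does not reach is not made up. A row lasts 1/10 s, in which the tool goes at most 50 mm and 8.59 degrees, less where a joint would pass 70% of its speed; a pose out of reach is approached as far as the arm can. A call is refused whole if a number of a shift passes 5 or a number of a turn 8.59, either way. A call with a gripper value outside its range is refused whole. "grip" is the finger opening in cm, from 0 to 8.54, set as the call begins (left out, the last holds). The fingers move at their own pace and stop on an object; "newtons" is the grip in N (left out, the last holds). Time passes only in rows, so rows that do not move let the fingers close, or fill a call up. It gives the time, the measured TCP pose, the force and the opening at its end, in the units of the state.
- ctrl.sense(): the state, without advancing time (a new reading comes with each control period).
- eyes.capture(name): name is "scene" or "side" or "wrist"; returns the picture (420x560x3 uint8, blue, green, red); there is no depth.
- eyes.camera_params(name): a dict with "K" (3x3 intrinsics, pixels), "camera_from_world" (4x4, takes a point from world to camera coordinates). Camera axes: x right, y down, z forward; pixel columns grow to the right and rows downward; lengths in mm; the calibration is good to about 2 mm. A picture is of the moment at which its call begins: read the wrist's pose just before it. camera_params takes no time and is no camera call; for the wrist camera it gives the pose at the moment of the call.
- order.finish_job(): hands the job in, once; it reports no verdict.
The state is a dict: "time_s": time; "joints": joint angles; "dq": joint speeds; "tau": joint torques, N m; "eef_pos": TCP position; "ee_rot": TCP orientation; "force": force on the tool from outside, world axes, zero at the start; "wrist_torque": the same for the moment, N m; "grip_width": opening from 0.0 (shut) to 1.0 (fully open).
Only numpy, scipy, OpenCV 4.12 (cv2) and the standard library are available. Lean on these libraries where they do the work, as an engineer would, in place of code of your own. Each camera call takes 0.05 s, during which the arm holds its last target.

### The job

Close the gear housing's filler port with the winged plug. Stand the plug in the mouth of the port with its wing in line with the housing's long side and let it rest there, press lightly and turn it backward (anticlockwise seen from above) until it drops into the thread start, then screw it forward (clockwise) until it stops fully home, and let go. Do it gently: neither press nor turn hard against the thread.

Things in the scene. Friction and masses are not known exactly. Their poses are not given: they have to be found in the camera images.
- plug_wing (a point): Centre of the wing (grip) of the loose winged steel plug, 62 mm tall, 0.1 to 0.2 kg, standing upright on the worktop. The wing is a flat plate 40 mm long (this frame's x), 10 mm thick (y) and 24 mm high; its middle (this point) is 50 mm above the plug's foot. Below the wing is a flange 48 mm across, its top 12 mm and its underside 16 mm below this point. A half turn changes nothing.
- plug: The same plug, origin at the centre of its foot, z up, x along the wing. Shank 24 mm across, its nose tapered to 18 mm over the lowest 6 mm.
- plug_lugs (a point): Middle of the plug's two thread lugs, 15 mm above its foot and 35 mm below the wing's centre: round pins 6 mm thick that stick out of the shank along +x and -x, below the wing's ends, 36 mm across over both.
- housing: Cast aluminium gear housing fixed to the worktop. Origin at the centre of its underside. Foot 130 mm (its x, the long side) by 84 mm, 8 mm high; body 104 x 70 mm, 40 mm high, with two small ribs on top along x; a shaft stub out of its -x end; in the middle an upright round collar 50 mm across. Over 50 N between plug and housing counts as forced; 3 to 6 N of pressure is plenty.
- port_mouth (a point): Centre of the port's mouth at the collar's top, 62 mm above the worktop; x along the housing's long side. The bore is 39 mm wide for the lugs, 26.4 mm for the shank. Inside is a fixed two-start thread ring; its angle is unknown and differs each time. Wing centre above this point: 34 mm with the lugs on the thread's upper face, 22.5 mm dropped into the start, 17.5 mm fully home.
- thread_top (a point): Centre of the thread's flat upper face, on which the lugs first rest, 4 mm below the mouth. With the wing along x the lugs always rest on it. From there the plug drops after about 0.6 to 1.5 rad of turning anticlockwise (a start gap for each lug, 1.0 rad wide). Turned clockwise instead, the lugs run into a 4 mm high tooth and jam.
- thread_gap (a point): Centre of the port at the height of the start gaps' floor, 11.5 mm below the upper face. The far (anticlockwise) side of each gap is a wall, met about 0.5 rad after the drop begins. If the lugs catch on the near edge half-way down, turn a little farther back. Only with the lugs right down on this floor can the plug be turned clockwise under the thread.
- thread_end (a point): Centre of the port at the height of the lugs' undersides when fully home, 5 mm below the gap floor. Turning clockwise from the drop, the lugs follow a helix down (5 mm over 1.05 rad, about 2 mm of play up and down) to a hard stop after 1.0 to 1.8 rad in all, felt as a torque: turning is free below 0.1 N m, 0.2 N m is the stop, 0.7 N m is too much. The flange is then 1.5 mm above the collar.
Things that resemble listed ones, but are neither listed nor needed, are in the scene too. Of the things like the plug, leave any that is green or red; of the rest the smaller one is meant.

How it is judged (in metres and radians):
On the way, in this order (a step that is already met when the one before it is completed fails the run):
1. the plug rests upright in the port's mouth, lugs on the thread's upper face, wing in line with the housing's long side (horizontal distance between plug_wing and port_mouth below 0.005 m and z of plug_wing in the frame of port_mouth between 0.031 and 0.0365 m and angle between the x axis of plug and the x axis of housing, either way round below 0.25 rad and contact force between plug and housing above 0.3 N), for 0.2 s.
2. turned backward, the plug has dropped into the thread start (z of plug_wing in the frame of port_mouth below 0.025 m and horizontal distance between plug_wing and port_mouth below 0.005 m), for 0.1 s.
At the end, for the whole second after the job is handed in: The plug is screwed fully home and at rest: wing centre at most 19 mm above the port's mouth (17.5 mm at the end of the thread), within 4 mm of its axis, upright within 0.08 rad (z of plug_wing in the frame of port_mouth below 0.019 m and horizontal distance between plug_wing and port_mouth below 0.004 m and angle between plug's own z axis and vertical below 0.08 rad and linear speed of plug below 0.01 m/s); the robot touches nothing.
It fails at once if the plug is forced: pressed or turned against the housing or its thread with more than 50 N (contact force between plug and housing above 50 N).
It also fails if it takes over 72 s, if anything falls off the work surface, if the arm or the gripper's body presses on something with over 40 N, if the wrist force passes 120 N, or if a joint passes its speed limit or range.

## Working session

There is one attempt and no reset: what is moved stays moved. The work goes in short steps, Python scripts to look and compute and a tool call to move; the robot and the scene stay as the last step left them, time stands still between calls to the robot, and variables do not carry over. Pictures are saved under pics/ and viewed, and the job is handed in when it is done.

Besides the shell and the picture viewer there is one more tool, called as name(argument=value, ...), one argument or row to a line, values as JSON. move_arm: Moves the arm, as the interface text tells. Its arguments: {"type":"object","properties":{"deltas":{"type":"array"},"grip":{"type":"number"},"newtons":{"type":"number"}},"required":["deltas"]}

```bash
mkdir -p pics; python3 - <<'E'
from rig import ctrl,eyes,order
import cv2
print(ctrl.sense())
for n in("scene","side","wrist"):
    p=eyes.camera_params(n);print(n,p)
    cv2.imwrite(f"pics/{n}0.png",eyes.capture(n))
E
```

```text
{'time_s': 0.0, 'joints': array([-2.23398684e-01,  3.13463138e-01,  1.49843838e+00, -2.36523820e-05,
        1.33103134e+00, -2.23387249e-01]), 'dq': array([ 1.16541405e-03,  1.34812447e-03, -9.35389296e-04,  4.39919245e-05,
        1.68339428e-04, -4.97789605e-04]), 'tau': array([-5.78409599e-04, -4.12261176e+01, -2.59742296e+01, -3.58453699e-04,
        4.11797926e-03, -1.23038126e-05]), 'eef_pos': array([5.24733810e+02, 4.29859960e-02, 2.30727876e+02]), 'ee_rot': array([-5.60911049e-04,  7.07108674e-01,  7.07104571e-01, -3.66805545e-04]), 'force': array([-0.04300528,  0.62970705, -0.06720134]), 'wrist_torque': array([-0.04295486,  0.0168141 ,  0.04595559]), 'grip_width': 0.9976530270132985}
scene {'K': array([[505.21558076,   0.        , 272.06602597],
       [  0.        , 505.21558076, 206.05204456],
       [  0.        ,   0.        ,   1.        ]]), 'camera_from_world': array([[-8.39223927e-01, -5.43756732e-01,  5.64068679e-03,
         5.77144497e+02],
       [-3.43661183e-01,  5.22304224e-01, -7.80445571e-01,
         2.43702417e+02],
       [ 4.21426379e-01, -6.56907082e-0
[... 491 characters left out ...]
      [ 2.35236945e-01,  7.79446586e-01, -5.80626041e-01,
         7.28065670e+02],
       [ 0.00000000e+00,  0.00000000e+00,  0.00000000e+00,
         1.00000000e+00]])}
wrist {'K': array([[310.94401594,   0.        , 277.93857943],
       [  0.        , 310.94401594, 209.08307559],
       [  0.        ,   0.        ,   1.        ]]), 'camera_from_world': array([[ 9.99998402e-01, -5.53101990e-04, -1.69977383e-03,
        -5.24714590e+02],
       [-1.41240280e-05, -9.53338196e-01,  3.01904429e-01,
        -3.86902784e+01],
       [-1.78744326e-03, -3.01903923e-01, -9.53336680e-01,
         3.80148874e+02],
       [ 0.00000000e+00,  0.00000000e+00,  0.00000000e+00,
         1.00000000e+00]])}
```

View pics/scene0.png

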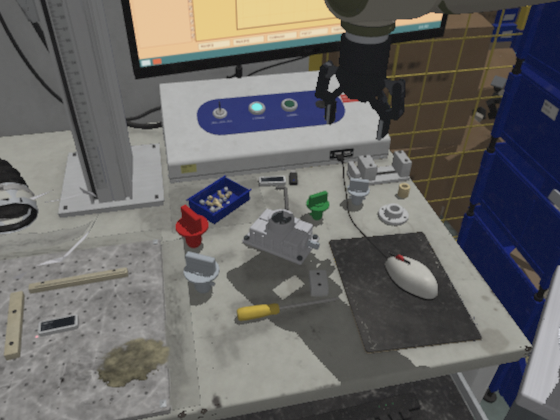

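View pics/side0.png

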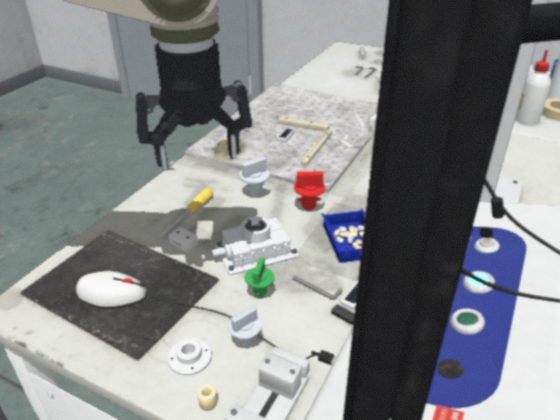

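View pics/wrist0.png

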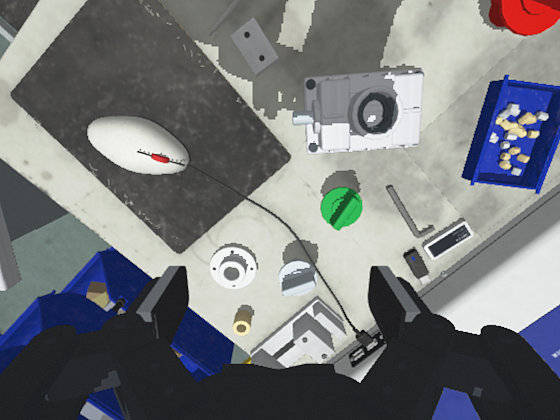

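```bash
python3 - <<'E'
import cv2,numpy as np
s=cv2.imread("pics/scene0.png");d=cv2.imread("pics/side0.png");w=cv2.imread("pics/wrist0.png")
f=lambda im,x,y,n=80,m=60:cv2.resize(im[y:y+m,x:x+n],None,fx=5,fy=5,interpolation=cv2.INTER_CUBIC)
a=np.hstack([f(s,165,240),f(s,320,160)]);b=np.hstack([f(d,215,145),f(d,205,295)])
cv2.imwrite("pics/c1.png",np.vstack([a,b]))
c=np.hstack([f(s,240,200),f(d,210,210)]);e=np.hstack([f(w,300,70,130,97)[:,:],])
cv2.imwrite("pics/c2.png",np.vstack([c]));cv2.imwrite("pics/c3.png",np.vstack([cv2.resize(w[60:170,280:430],None,fx=5,fy=5)]))
cv2.imwrite("pics/c4.png",np.vstack([cv2.resize(w[220:340,220:370],None,fx=5,fy=5)]))
E
```

```text
(no output)
```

View pics/c1.png

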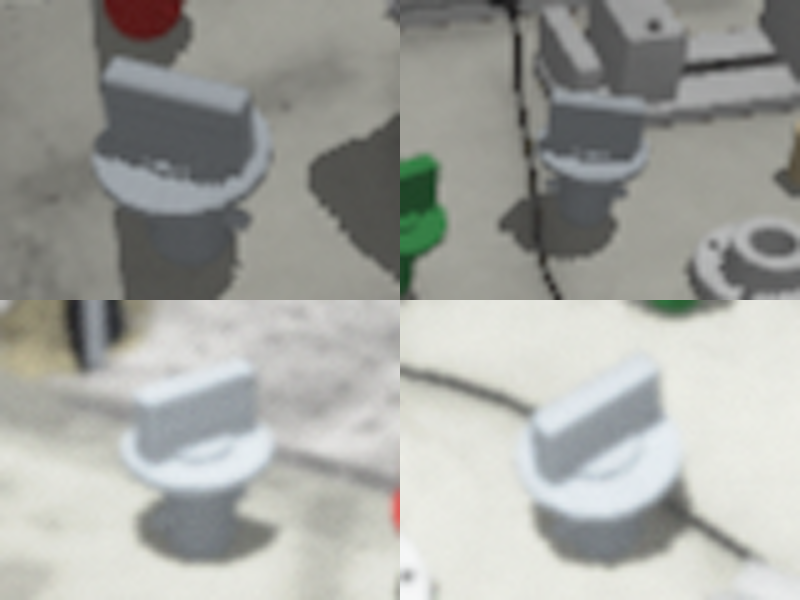

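View pics/c2.png

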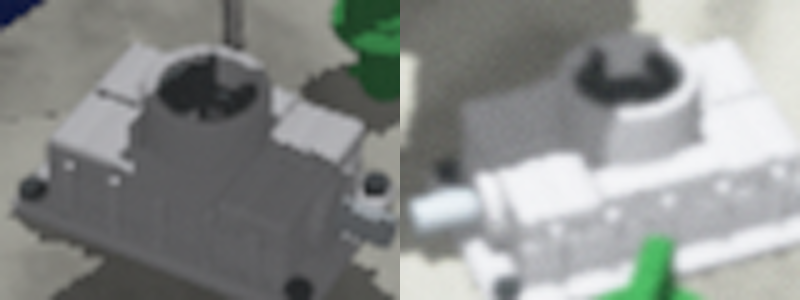

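View pics/c3.png

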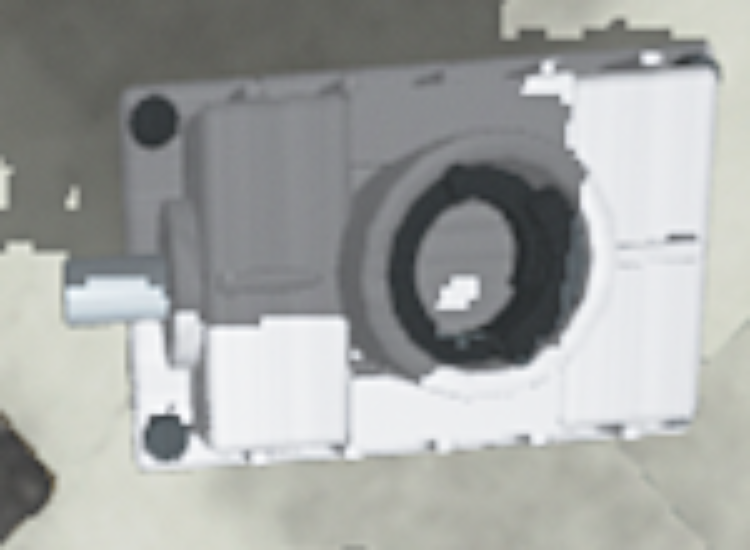

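View pics/c4.png

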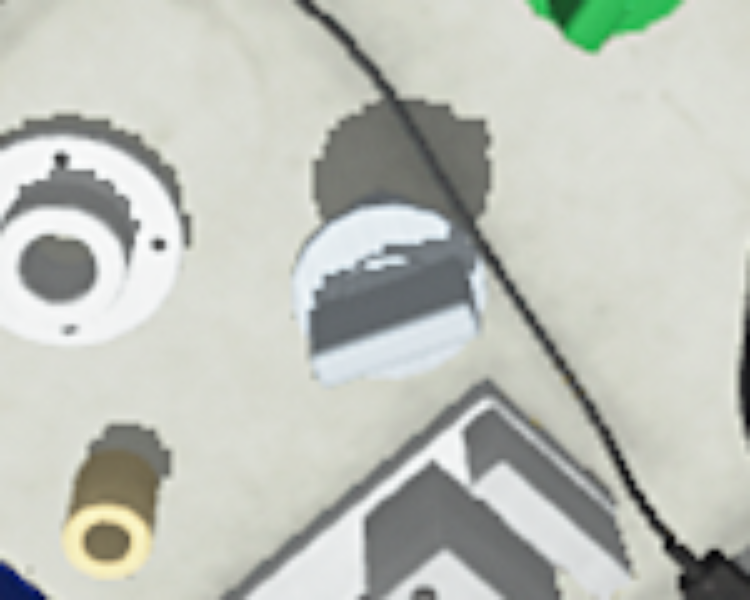

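```bash
cat > h.py <<'E'
from rig import ctrl,eyes,order
import numpy as np,cv2
from scipy.spatial.transform import Rotation as R
def tri(obs):
    # obs list of (params,(u,v))
    A=[]
    for p,(u,v) in obs:
        P=p["K"]@p["camera_from_world"][:3]
        A+= [u*P[2]-P[0], v*P[2]-P[1]]
    A=np.array(A); A/=np.linalg.norm(A[:,:3],axis=1)[:,None]
    x,res,_,_=np.linalg.lstsq(A[:,:3],-A[:,3],rcond=None)
    return x,np.sqrt(res)
def onz(p,uv,z):
    C=p["camera_from_world"];r=C[:3,:3];c=-r.T@C[:3,3]
    d=r.T@np.linalg.inv(p["K"])@np.array([*uv,1.]);return c+d*(z-c[2])/d[2]
def proj(p,X):
    x=p["K"]@(p["camera_from_world"][:3]@np.append(X,1));return x[:2]/x[2]
E
python3 - <<'E'
from h import *
S,D,W=[eyes.camera_params(n) for n in("scene","side","wrist")]
def t(n,*o):
    x,r=tri(o);print(n,x.round(1),r.round(2));return x
for nm,q in (("A",[((187.4,253.6),(265,157.8)),((214.4,260),(243.6,165))]),("B",[((350.4,179.4),(256,308)),((369,180.4),(233,319))])):
    a=[t(nm,(S,u),(D,v)) for u,v in q]
    print(np.linalg.norm(a[0]-a[1]),np.mean(a,0))
    b=[t(nm+"sw",(S,q[i][0]),(D,q[1-i][1])) for i in(0,1)]
# B wrist: wing top ends (left mid, right mid)
for uv in ((220+315/5,220+368/5),(220+477/5,220+318/5)): print(onz(W,uv,62), onz(W,uv,74))
# port
t("collar",(S,(240+213/5,200+88/5)),(D,(210+(629-400)/5,210+78/5)))
# collar wrist centre of outer rim; bolts, foot corners at z=8
print(onz(W,(280+478/5,60+265/5),62))
for uv in ((122,95),(143,470),(695,432),(708,42)): print(onz(W,(280+uv[0]/5,60+uv[1]/5),8))
for X in ([450,100,62],[450,100,0]): print(proj(S,X))
E
```

```text
A [691.7 259.6  79. ] [1.2]
A [644.  246.5  78.7] [0.98]
49.439284825341325 [667.8245237  253.038659    78.84506378]
Asw [665.1 265.9  79.7] [28.15]
Asw [668.9 239.8  79.1] [30.33]
B [ 566.2 -112.3   60. ] [1.34]
B [ 530.  -125.5   63.6] [0.84]
38.695368776918556 [ 548.11964245 -118.87031861   61.78623528]
Bsw [ 548.2 -112.1   56.7] [23.73]
Bsw [ 547.2 -125.9   67.6] [25.36]
[ 530.63965535 -122.86133705   62.        ] [ 530.43794461 -115.13373854   74.        ]
[ 567.39129764 -109.80599252   62.        ] [ 565.77277395 -102.58169074   74.        ]
collar [618.4  72.2  60.9] [1.36]
[618.30175443  75.34970511  62.        ]
[553.65991561 110.34708243   8.        ]
[560.5964297   29.30101636   8.        ]
[688.11104416  37.99357409   8.        ]
[679.61599734 120.83537195   8.        ]
[356.62432427 260.05211188]
[352.81953451 284.67275167]
```

A, scene (202,268), is 49 mm long and 79 mm tall. B, scene (357,188) / wrist (298,278), is 39 mm long and 62 mm tall, so B is the plug meant: it is grey and the smaller of the two. The crop above confirms this. It stands at about (548,-118) with its wing at +0.34 rad. The collar is at about (618,74) and the housing is turned about +0.08 rad. Next I turn the jaws across the wing and lower the tool.

move_arm(
  deltas=[
    [0,0,0.8,0,0,7],
    [0,0,0.8,0,0,7],
    [0,0,0.8,0,0,7],
    [0,0,0.8,0,0,7],
    [0,0,0.8,0,0,7],
    [0,0,0.8,0,0,7],
    [0,0,0.8,0,0,7],
    [0,0,0.8,0,0,7],
    [0,0,0.8,0,0,7],
    [0,0,0.8,0,0,7],
  ],
  grip=5.0,
  newtons=25,
)

```text
time_s: 1.15
eef_pos: [524.9, 0.0, 150.8]
ee_rot: [-0.0, 0.985, 0.171, -0.0]
force: [0.3, 0.6, 0.6]
grip_width: 0.582
```

```bash
python3 - <<'E'
from h import *
s=ctrl.sense();print(s["time_s"],s["joints"].round(3),s["eef_pos"],s["grip_width"]);Rm=R.from_quat(np.roll(s["ee_rot"],-1)).as_matrix();print(Rm.round(3))
W=eyes.camera_params("wrist");im=eyes.capture("wrist");cv2.imwrite("pics/w1.png",im)
print(Rm.T@(np.array([548.5,-117.5,110])-s["eef_pos"]))
S=eyes.camera_params("scene")
E
```

```text
1.15 [-0.223  0.39   1.611  0.     1.141  1.003] [5.24871031e+02 3.14337280e-03 1.50760968e+02] 0.5816760968487588
[[ 0.941  0.337 -0.   ]
 [ 0.337 -0.941  0.   ]
 [-0.    -0.    -1.   ]]
[-17.36674765 118.59870941  40.73715285]
```

View pics/w1.png

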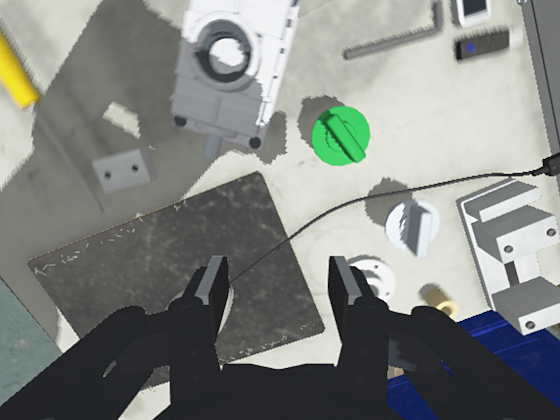

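The picture shows plug B at about (412,222), the vise at its right (500,240), and the housing collar at (225,52). I move over the plug.

move_arm(
  deltas=[
    [-0.2,1.4,0.3,0,0,0],
    [-0.2,1.5,0.3,0,0,0],
    [-0.2,1.5,0.3,0,0,0],
    [-0.2,1.5,0.3,0,0,0],
    [-0.2,1.5,0.3,0,0,0],
    [-0.2,1.5,0.3,0,0,0],
    [-0.2,1.5,0.2,0,0,0],
    [-0.3,1.5,0,0,0,0],
    [0,0,0,0,0,0],
    [0,0,0,0,0,0],
  ],
)

```text
time_s: 2.2
eef_pos: [549.7, -117.7, 131.3]
ee_rot: [-0.0, 0.985, 0.173, -0.0]
force: [-0.6, -0.0, 0.1]
grip_width: 0.586
```

```bash
python3 - <<'E'
from h import *
s=ctrl.sense();print(s["time_s"],s["joints"].round(3),s["eef_pos"],s["grip_width"]);Rm=R.from_quat(np.roll(s["ee_rot"],-1)).as_matrix()
W=eyes.camera_params("wrist");im=eyes.capture("wrist");cv2.imwrite("pics/w2.png",im)
import pickle;pickle.dump(W,open("W2.pkl","wb"))
for X in ([548.5,-117.5,62],[548.5,-117.5,38]):print(proj(W,X))
cv2.imwrite("pics/side2.png",eyes.capture("side"))
E
```

```text
2.2 [-0.419  0.488  1.517  0.     1.137  0.803] [ 549.68310374 -117.72038006  131.28564075] 0.585512601866923
[277.33852673 224.4038938 ]
[277.4123258  213.90200134]
```

View pics/w2.png

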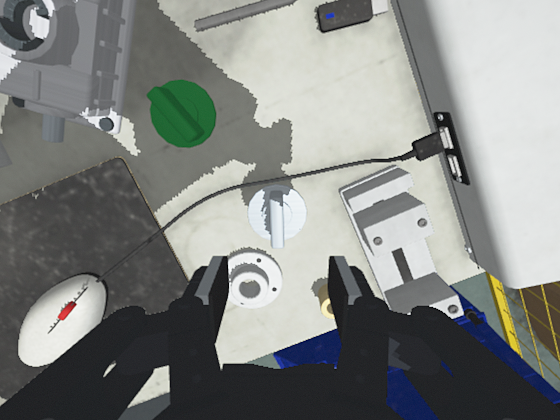

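View pics/side2.png

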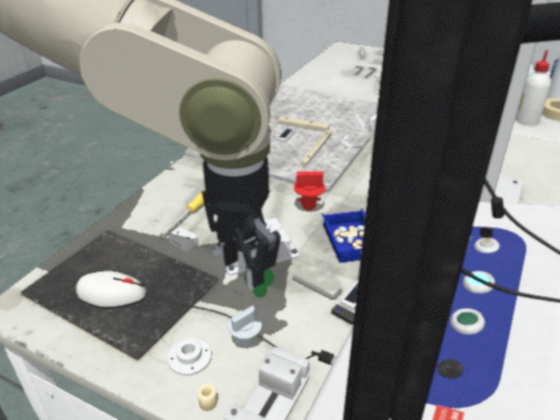

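```bash
python3 - <<'E'
import cv2
w=cv2.imread("pics/w2.png");cv2.imwrite("pics/c5.png",cv2.resize(w[170:260,230:330],None,fx=6,fy=6,interpolation=cv2.INTER_CUBIC))
E
```

```text
(no output)
```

View pics/c5.png

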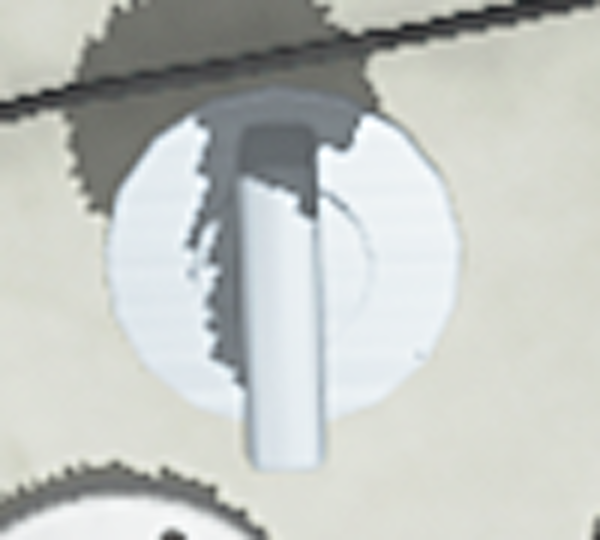

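```bash
python3 - <<'E'
from h import *
import pickle
W=pickle.load(open("W2.pkl","rb"))
c=lambda u,v:(230+u/6,170+v/6)
print("flange",onz(W,c(283.5,255),38))
a=onz(W,c(278.2,180),62);b=onz(W,c(287,467),62);print(a,b,np.degrees(np.arctan2(*(a-b)[1::-1])))
u=(b-a)/np.linalg.norm(b-a);print("centre from near end",b-20*u)
s=ctrl.sense();Rm=R.from_quat(np.roll(s["ee_rot"],-1)).as_matrix();print(np.degrees(np.arctan2(Rm[1,0],Rm[0,0])))
C=b-20*u;C[2]=41;print(Rm.T@(C-s["eef_pos"]),Rm.T@((onz(W,c(283.5,255),38))-s["eef_pos"]))
E
```

```text
flange [ 549.56509565 -116.9763417    38.        ]
[ 565.57588969 -110.58351861   62.        ] [ 531.16052841 -124.17179441   62.        ] 21.545678305801058
centre from near end [ 549.76303009 -116.82693694   62.        ]
20.034786566039013
[ 0.16428082 -0.24016829 90.40512047] [-7.30405973e-02 -1.67340080e-01  9.34050995e+01]
```

The measurements agree: plug axis at (549.7,-116.9) and wing at 21.5°. I lower with a narrower opening to clear the vise.

move_arm(
  deltas=[
    [0,0,0,0,0,-1.5],
    [0,0,0,0,0,0],
    [0,0,1.0,0,0,0],
    [0,0,1.2,0,0,0],
    [0,0,1.2,0,0,0],
    [0,0,1.2,0,0,0],
    [0,0,1.2,0,0,0],
    [0,0,1.2,0,0,0],
    [0,0,1.1,0,0,0],
    [0,0,0.9,0,0,0],
  ],
  grip=3.0,
)

```text
time_s: 3.3
eef_pos: [549.6, -117.6, 40.2]
ee_rot: [-0.0, 0.982, 0.187, -0.0]
force: [-0.1, -0.3, 0.1]
grip_width: 0.353
```

```bash
python3 - <<'E'
from h import *
s=ctrl.sense();print(s)
cv2.imwrite("pics/w3.png",eyes.capture("wrist"))
E
```

```text
{'time_s': 3.3, 'joints': array([-4.19241714e-01,  6.10396920e-01,  1.58959838e+00, -3.78055213e-05,
        9.42196576e-01,  7.76317206e-01]), 'dq': array([ 0.00025572,  0.12911783,  0.04479192,  0.00137855, -0.18059935,
       -0.00052271]), 'tau': array([ 2.87024151e-03, -4.96600771e+01, -2.06574368e+01, -8.72539954e-05,
        2.00712425e-01,  7.87137446e-05]), 'eef_pos': array([ 549.56913225, -117.60459617,   40.1845832 ]), 'ee_rot': array([-1.58308967e-04,  9.82449061e-01,  1.86530835e-01, -2.54831034e-04]), 'force': array([-0.11756812, -0.34234429,  0.05942529]), 'wrist_torque': array([-0.00348461,  0.02617283,  0.0125325 ]), 'grip_width': 0.3531822611789772}
```

View pics/w3.png

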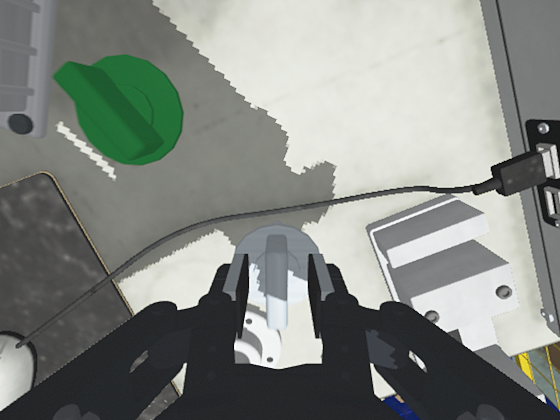

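move_arm(
  deltas=[
    [0,0,0,0,0,0],
    [0,0,0,0,0,0],
    [0,0,0,0,0,0],
    [0,0,0,0,0,0],
    [0,0,0,0,0,0],
    [0,0,0,0,0,0],
    [0,0,-0.5,0,0,0],
    [0,0,-1.0,0,0,0],
    [0,0,-1.5,0,0,0],
    [0,0,-2.0,0,0,0],
  ],
  grip=0,
  newtons=40,
)

```text
time_s: 4.35
eef_pos: [549.5, -117.6, 92.1]
ee_rot: [-0.0, 0.982, 0.187, -0.0]
force: [-0.3, -0.9, -1.6]
grip_width: 0.11
```

```bash
python3 - <<'E'
from h import *
s=ctrl.sense();print(s)
cv2.imwrite("pics/w4.png",eyes.capture("wrist"))
E
```

```text
{'time_s': 4.35, 'joints': array([-4.19255504e-01,  5.36220589e-01,  1.55397059e+00, -4.36489848e-05,
        1.05210482e+00,  7.76357677e-01]), 'dq': array([ 1.63115170e-03, -2.86441805e-01, -1.68509949e-01, -2.26613844e-04,
        4.36921894e-01, -8.36384016e-04]), 'tau': array([ 5.44269138e-02, -4.63826537e+01, -2.20478207e+01, -1.32972935e-03,
       -6.40416238e-01,  9.08102180e-06]), 'eef_pos': array([ 549.4952863 , -117.58203457,   92.14081542]), 'ee_rot': array([-1.84986575e-04,  9.82454160e-01,  1.86503888e-01, -2.99690031e-04]), 'force': array([-0.32876204, -0.89479722, -1.56940172]), 'wrist_torque': array([-0.06039297, -0.08659481, -0.00768936]), 'grip_width': 0.1095856920413653}
```

View pics/w4.png

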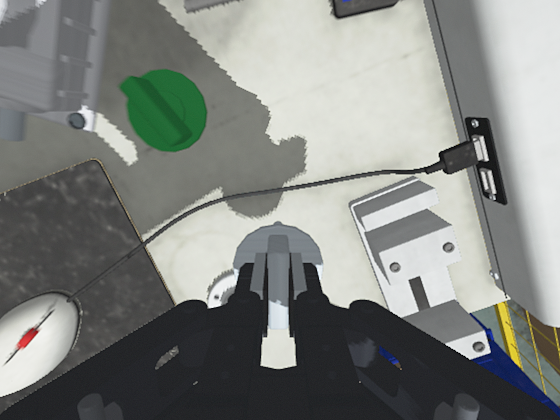

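The plug is held: the force is about -1.6 N and the opening about 9.4 mm. I carry it toward the port, above everything.

move_arm(
  deltas=[
    [0.4,-1.1,-2.0,0,0,0],
    [0.8,-2.2,-1.5,0,0,0],
    [0.8,-2.2,-1.0,0,0,0],
    [0.9,-2.3,0,0,0,0],
    [0.9,-2.3,0,0,0,0],
    [0.9,-2.3,0,0,0,0],
    [0.9,-2.3,0,0,0,0],
    [0.9,-2.3,0,0,0,0],
    [0.1,-1.1,0,0,0,8.5],
    [0,0,0,0,0,8.5],
  ],
)

```text
time_s: 5.4
eef_pos: [544.5, 76.5, 136.5]
ee_rot: [-0.0, 0.999, 0.037, 0.0]
force: [-0.1, 0.2, -2.6]
grip_width: 0.103
```

move_arm(
  deltas=[
    [0,0,0,0,0,0],
    [0,0,0,0,0,0],
    [0,0,0,0,0,0],
    [0,0,0,0,0,0],
    [0,0,0,0,0,0],
    [0,0,0,0,0,0],
    [0,0,0,0,0,0],
    [0,0,0,0,0,0],
    [0,0,0,0,0,0],
    [0,0,0,0,0,0],
  ],
)

```text
time_s: 6.4
eef_pos: [544.8, 74.9, 136.3]
ee_rot: [-0.0, 0.999, 0.039, -0.0]
force: [-0.1, -0.0, -3.0]
grip_width: 0.107
```

```bash
python3 - <<'E'
from h import *
s=ctrl.sense();print(s)
import pickle
pickle.dump((s,eyes.camera_params("wrist")),open("W5.pkl","wb"))
im=eyes.capture("wrist")
cv2.imwrite("pics/w5.png",im)
cv2.imwrite("pics/s5.png",eyes.capture("scene"))
W=eyes.camera_params("wrist");print(proj(W,[618.4,74,62]))
E
```

```text
{'time_s': 6.4, 'joints': array([-7.64081751e-02,  4.57379648e-01,  1.55022645e+00,  3.21188251e-05,
        1.13403402e+00,  1.41579751e+00]), 'dq': array([ 0.0020937 ,  0.00127384, -0.00192037,  0.00017966, -0.00020864,
        0.00013891]), 'tau': array([-5.59265769e-03, -4.64668393e+01, -2.42906392e+01, -3.42558478e-04,
        2.79327360e-03, -1.29961714e-03]), 'eef_pos': array([544.79360884,  74.93988807, 136.28578494]), 'ee_rot': array([-1.71940376e-05,  9.99228305e-01,  3.92784197e-02, -2.18924531e-05]), 'force': array([-0.12173854, -0.01368421, -2.98340285]), 'wrist_torque': array([ 0.02439389, -0.01602137, -0.01552738]), 'grip_width': 0.10744088467921165}
[288.37229484 117.37923685]
```

View pics/w5.png

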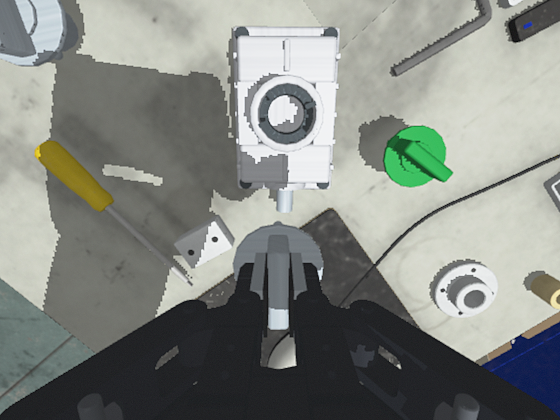

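View pics/s5.png

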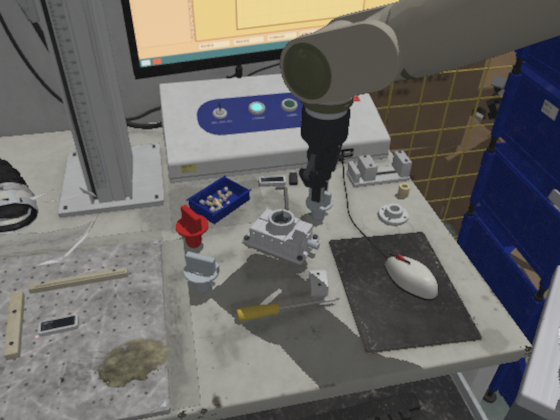

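Port visible at (286,110). I enlarge to measure the collar and housing edges.

```bash
python3 - <<'E'
import cv2
w=cv2.imread("pics/w5.png");cv2.imwrite("pics/c6.png",cv2.resize(w[65:155,235:345],None,fx=6.5,fy=6.5,interpolation=cv2.INTER_CUBIC))
cv2.imwrite("pics/c7.png",cv2.resize(w[15:220,220:355],None,fx=2.9,fy=2.9,interpolation=cv2.INTER_CUBIC))
E
```

```text
(no output)
```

View pics/c6.png

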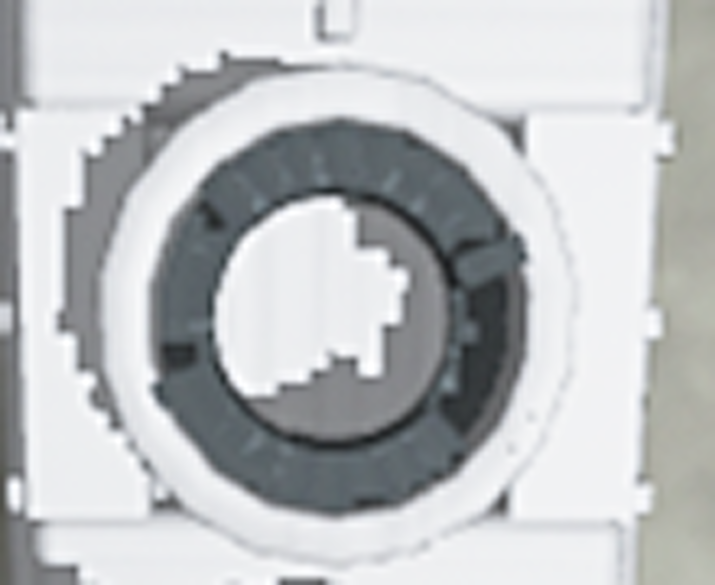

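View pics/c7.png

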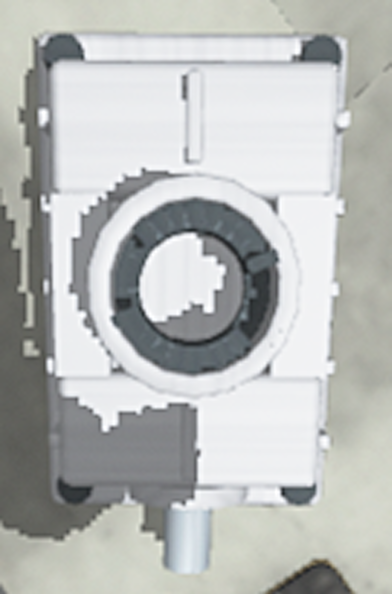

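```bash
python3 - <<'E'
from h import *
import pickle
s,W=pickle.load(open("W5.pkl","rb"))
m=onz(W,(235+339/6.5,65+316/6.5),62);print("mouth",m)
for r in ((100,577,65,565),(152,528,118,517)):
    f=lambda u,v:onz(W,(235+u/6.5,65+v/6.5),62)
    print(np.linalg.norm(f(r[0],316)-f(r[1],316)),np.linalg.norm(f(339,r[2])-f(339,r[3])))
g=lambda u,v:onz(W,(220+u/2.9,15+v/2.9),40)
TL,TR,BL,BR=g(53,63),g(337,63),g(62,482),g(321,485)
print(TL,TR,BL,BR,(TL+TR+BL+BR)/4)
d=lambda a,b:(np.degrees(np.arctan2(*(b-a)[1::-1])),np.linalg.norm(b-a))
print(d(BL,TL),d(BR,TR),d(TR,TL),d(BR,BL))
Rm=R.from_quat(np.roll(s["ee_rot"],-1)).as_matrix();print(np.degrees(np.arctan2(Rm[1,0],Rm[0,0])))
print(Rm.T@(m-s["eef_pos"]))
E
```

```text
mouth [620.7328412   75.02295794  62.        ]
48.885261207878415 49.03915637610135
38.53427964322626 39.14305727075242
[668.1038754  112.13531966  40.        ] [673.32998188  45.28025873  40.        ] [567.35575639 105.72860272  40.        ] [571.99243218  35.89768774  40.        ] [620.19551146  74.76046722  40.        ]
(np.float64(3.6386211180438037), np.float64(100.95161962861084)) (np.float64(5.289781030920086), np.float64(101.77097630428007)) (np.float64(94.46976122040485), np.float64(67.05901401652707)) (np.float64(93.79878408718666), np.float64(69.9846801031316))
4.502133545176927
[75.71458548  5.88080923 74.28236254]
```

The mouth is at (620.7,75.0) and the measured rim diameters are 49 and 39 mm against 50 and 39. The housing yaw is about 4.4°, and the tool is at 4.5°. The start gap shows at lower right in the image, so I expect the drop about 0.95 rad anticlockwise. I move to above the mouth.

move_arm(
  deltas=[
    [0.5,0.06,0,0,0,0],
    [1.0,0.07,0,0,0,0],
    [1.0,0.07,0,0,0,0],
    [1.0,0.07,0,0,0,0],
    [1.0,0.07,0,0,0,0],
    [1.0,0.07,0,0,0,0],
    [1.0,0.07,0.5,0,0,0],
    [0.6,0.07,0.6,0,0,0],
    [0.4,0.07,0.8,0,0,0],
    [0,0,0.6,0,0,0],
  ],
)

```text
time_s: 7.5
eef_pos: [620.0, 74.6, 110.0]
ee_rot: [-0.0, 0.999, 0.039, -0.001]
force: [-0.1, 1.3, -1.8]
grip_width: 0.106
```

```bash
python3 - <<'E'
from h import *
s=ctrl.sense();print(s["eef_pos"],s["force"],s["wrist_torque"],s["joints"])
a=eyes.capture("scene");b=eyes.capture("side");w=eyes.capture("wrist")
cv2.imwrite("pics/s6.png",a);cv2.imwrite("pics/d6.png",b);cv2.imwrite("pics/w6.png",w)
f=lambda im,x,y,n=80,m=90:cv2.resize(im[y:y+m,x:x+n],None,fx=5,fy=5,interpolation=cv2.INTER_CUBIC)
cv2.imwrite("pics/c8.png",np.hstack([f(a,240,165),f(b,220,175)]))
cv2.imwrite("pics/c9.png",f(w,210,150,150,120))
E
```

```text
[619.99264777  74.57572902 109.96878341] [-0.11248889  1.27052011 -1.80321318] [-0.01146162  0.02240579  0.02819903] [-6.76042712e-02  6.38735534e-01  1.32548212e+00 -5.25312032e-05
  1.17857597e+00  1.42470290e+00]
```

View pics/c8.png

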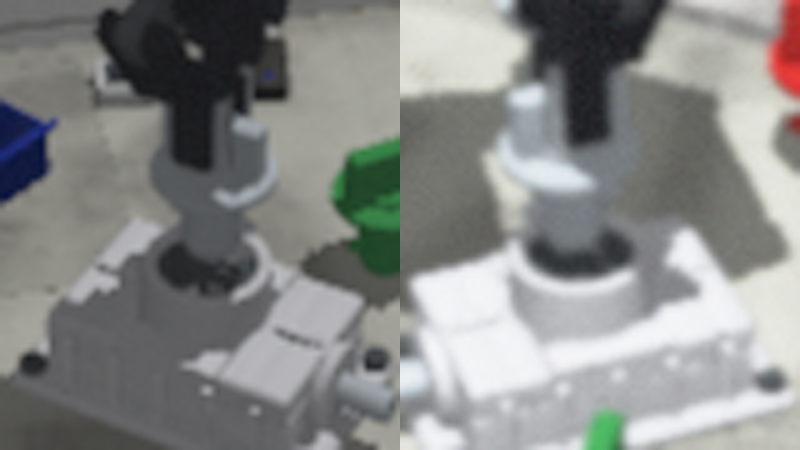

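View pics/c9.png

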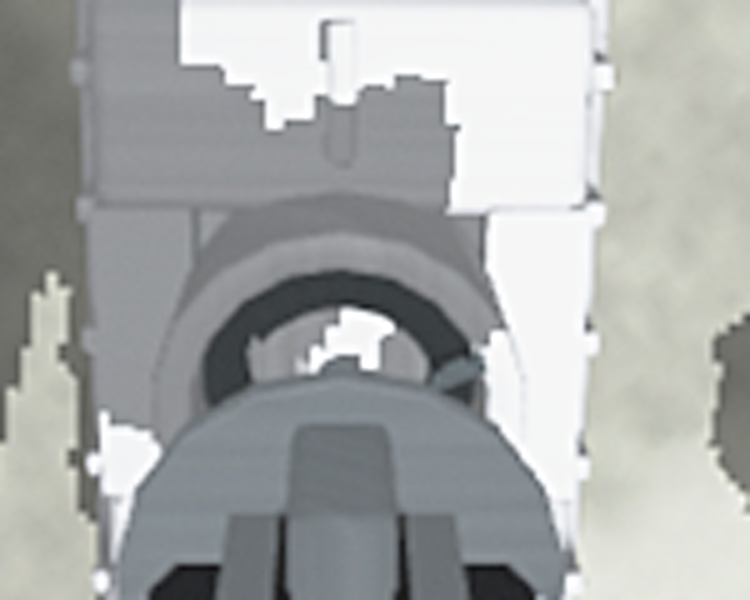

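```bash
python3 - <<'E'
import cv2,numpy as np
a=cv2.imread("pics/s6.png");b=cv2.imread("pics/d6.png")
f=lambda im,x,y,n=40,m=50:cv2.resize(im[y:y+m,x:x+n],None,fx=10,fy=10,interpolation=cv2.INTER_CUBIC)
g=np.hstack([f(a,262,190),f(b,238,195)]);g=cv2.convertScaleAbs(g,alpha=1.4)
for i in range(0,800,50):cv2.line(g,(i,0),(i,8),(0,0,255),1)
cv2.imwrite("pics/c10.png",g)
from h import *
S,D=eyes.camera_params("scene"),eyes.camera_params("side")
s=ctrl.sense();print(s["eef_pos"])
for n,P in(("S",S),("D",D)):
    for x in(619,620,621,622): print(n,x,proj(P,[x,75,62]),proj(P,[x,75,72]),proj(P,[x,75,102]))
E
```

```text
[619.56799968  74.67992037 110.67877229]
S 619 [281.16562757 217.5428566 ] [281.25546004 213.4702814 ] [281.53219054 200.92464257]
S 620 [280.71867429 217.35641128] [280.80552847 213.28441513] [281.07308113 200.74070826]
S 621 [280.2721144  217.17013006] [280.35599551 213.09871351] [280.61438663 200.55694018]
S 622 [279.82594738 216.98401273] [279.90686063 212.91317635] [280.1561065 200.3733381]
D 619 [255.1812399  224.40041689] [254.99431724 219.70985083] [254.41862922 205.26375549]
D 620 [255.74242171 224.28996146] [255.55920718 219.59991424] [254.99494349 205.15551769]
D 621 [256.30330905 224.17956398] [256.12379878 219.49003571] [255.57094731 205.04733819]
D 622 [256.86390216 224.06922442] [256.68809227 219.3802152 ] [256.14664093 204.93921695]
```

View pics/c10.png

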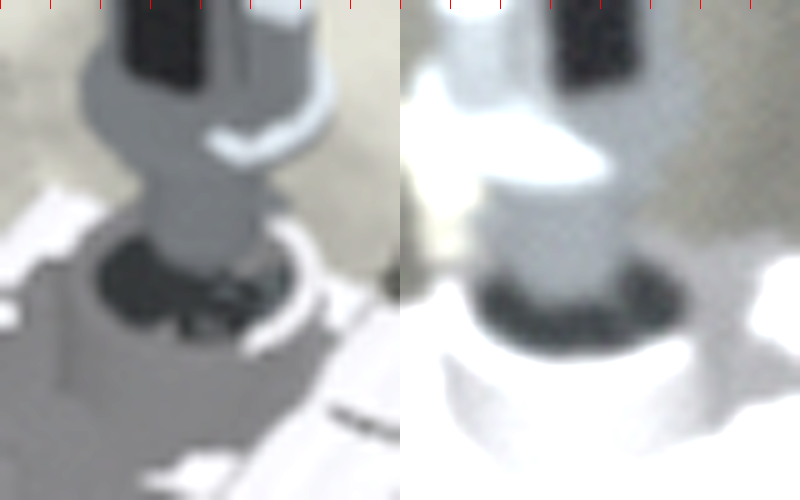

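```bash
python3 - <<'E'
from h import *
s=ctrl.sense();W=eyes.camera_params("wrist");Rm=R.from_quat(np.roll(s["ee_rot"],-1)).as_matrix();p=s["eef_pos"]
T=lambda X:Rm.T@(X-p)
q=lambda u,v:(210+u/5,150+v/5)
print(p)
print("flange top front",T(onz(W,q(342,375),p[2]-3.2)),"expect 24")
print("flange L/R",[T(onz(W,q(u,555),p[2]-3.2)) for u in(120,565)])
print("wing foot-end",T(onz(W,q(342,515),p[2]+21)), "wing front bottom", T(onz(W,q(342,425),p[2]+20.8)))
print("outer rim",T(onz(W,q(342,235),62)),"-25");print("inner",T(onz(W,q(342,270),62)),"-19.5")
E
```

```text
[619.56799968  74.67992037 110.67877229]
flange top front [23.24570447 -0.03673108  3.16837879] expect 24
flange L/R [array([  3.32027701, -23.07579749,   3.20047487]), array([ 3.30641738, 23.09948187,  3.19050864])]
wing foot-end [ 19.51414554  -0.06546155 -21.02656015] wing front bottom [ 27.75555203  -0.06454808 -20.83777487]
outer rim [2.52070781e+01 1.68458571e-02 4.86445137e+01] -25
inner [2.05520873e+01 1.64625806e-02 4.86508482e+01] -19.5
```

move_arm(
  deltas=[
    [0.1,0,0,0,0,0],
    [0.03,0,0.2,0,0,0],
    [0,0,0.2,0,0,0],
    [0,0,0.2,0,0,0],
    [0,0,0.2,0,0,0],
    [0,0,0.2,0,0,0],
    [0,0,0.2,0,0,0],
    [0,0,0.1,0,0,0],
    [0,0,0,0,0,0],
    [0,0,0,0,0,0],
  ],
)

```text
time_s: 8.65
eef_pos: [621.4, 74.7, 98.3]
ee_rot: [0.0, 0.999, 0.039, 0.0]
force: [-0.1, -0.5, -1.6]
grip_width: 0.106
```

```bash
cat > look.py <<'E'
from h import *
import sys
n=sys.argv[1]
s=ctrl.sense();Rm=R.from_quat(np.roll(s["ee_rot"],-1)).as_matrix();print(s["time_s"],s["eef_pos"].round(2),"F",s["force"].round(2),"T",s["wrist_torque"].round(3),"yaw",np.degrees(np.arctan2(Rm[1,0],Rm[0,0])).round(2),"q6",s["joints"][5].round(3),"grip",s["grip_width"].round(3))
if len(sys.argv)>2:
    a=eyes.capture("scene");b=eyes.capture("side")
    f=lambda im,x,y,n=80,m=90:cv2.resize(im[y:y+m,x:x+n],None,fx=5,fy=5,interpolation=cv2.INTER_CUBIC)
    cv2.imwrite(f"pics/L{n}.png",np.hstack([f(a,240,165),f(b,220,175)]))
    if len(sys.argv)>3: cv2.imwrite(f"pics/Lw{n}.png",f(eyes.capture("wrist"),210,150,150,120))
E
python3 look.py 1 x w
```

```text
Traceback (most recent call last):
  File "look.py", line 4, in <module>
    s=ctrl.sense();Rm=R.from_quat(np.roll(s["ee_rot"],-1)).as_matrix();print(s["time_s"],s["eef_pos"].round(2),"F",s["force"].round(2),"T",s["wrist_torque"].round(3),"yaw",np.degrees(np.arctan2(Rm[1,0],Rm[0,0])).round(2),"q6",s["joints"][5].round(3),"grip",s["grip_width"].round(3))
                                                                                                                                                                                                                                                                 ^^^^^^^^^^^^^^^^^^^^^
AttributeError: 'float' object has no attribute 'round'
```

```bash
sed -i 's/s\["grip_width"\].round(3)/round(float(s["grip_width"]),3)/' look.py
python3 look.py 1 x w
```

```text
8.65 [621.39  74.75  98.32] F [-0.14 -0.54 -1.55] T [-0.003 -0.031  0.001] yaw 4.5 q6 1.425 grip 0.106
```

View pics/L1.png

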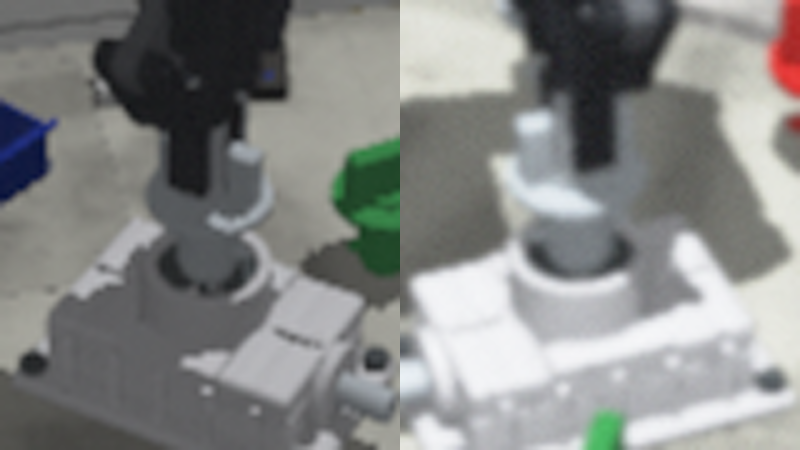

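View pics/Lw1.png

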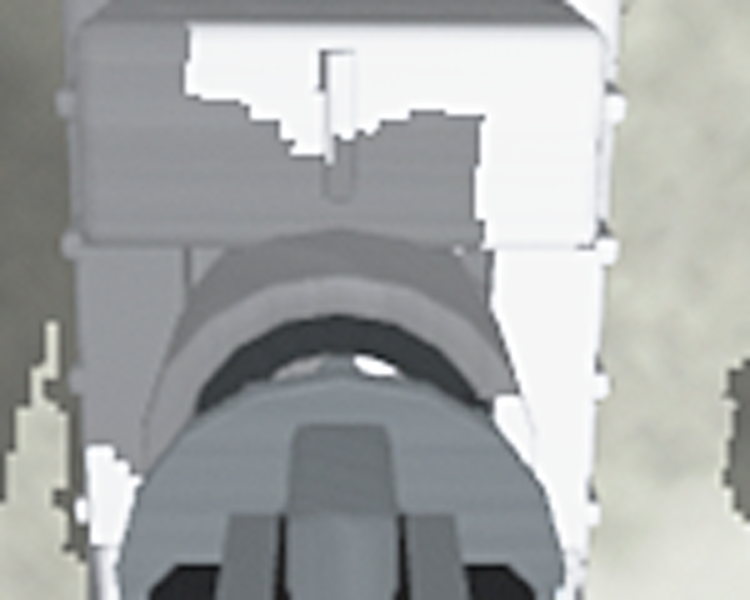

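```bash
python3 - <<'E'
from h import *
s=ctrl.sense();W=eyes.camera_params("wrist");Rm=R.from_quat(np.roll(s["ee_rot"],-1)).as_matrix();p=s["eef_pos"]
T=lambda X:Rm.T@(X-p)
q=lambda u,v:(210+u/5,150+v/5)
print(p)
print("outer rim",T(onz(W,q(342,277),62)),"-25");print("inner",T(onz(W,q(342,315),62)),"-19.5")
print(T(onz(W,q(150,430),62)),T(onz(W,q(535,430),62)))
E
```

```text
[621.42471498  74.74346118  98.40459473]
outer rim [2.33169775e+01 3.27244687e-03 3.64101141e+01] -25
inner [1.85049210e+01 2.87520651e-03 3.64089753e+01] -19.5
[  3.48443183 -23.82097516  36.40440886] [ 3.46364989 23.94683141 36.40643238]
```

Alignment now agrees within about 0.6 mm in all three views. I lower carefully.

move_arm(
  deltas=[
    [0,0,0.1,0,0,0],
    [0,0,0.1,0,0,0],
    [0,0,0.1,0,0,0],
    [0,0,0.1,0,0,0],
    [0,0,0.1,0,0,0],
    [0,0,0.1,0,0,0],
    [0,0,0.1,0,0,0],
    [0,0,0.1,0,0,0],
    [0,0,0,0,0,0],
    [0,0,0,0,0,0],
  ],
)

```text
time_s: 9.8
eef_pos: [621.3, 74.8, 90.3]
ee_rot: [-0.0, 0.999, 0.039, -0.0]
force: [0.4, -0.5, -1.8]
grip_width: 0.11
```

```bash
python3 look.py 2
```

```text
9.8 [621.35  74.75  90.3 ] F [ 0.37 -0.48 -1.81] T [ 0.005  0.014 -0.032] yaw 4.5 q6 1.425 grip 0.11
```

move_arm(
  deltas=[
    [0,0,0.05,0,0,0],
    [0,0,0.05,0,0,0],
    [0,0,0.05,0,0,0],
    [0,0,0.05,0,0,0],
    [0,0,0.05,0,0,0],
    [0,0,0.03,0,0,0],
    [0,0,0.02,0,0,0],
    [0,0,0,0,0,0],
    [0,0,0,0,0,0],
    [0,0,0,0,0,0],
  ],
  newtons=25,
)

```text
time_s: 10.8
eef_pos: [621.4, 74.8, 87.3]
ee_rot: [0.0, 0.999, 0.039, 0.0]
force: [-0.2, -0.3, -1.1]
grip_width: 0.108
```

```bash
python3 look.py 3
```

```text
10.8 [621.36  74.76  87.34] F [-0.17 -0.27 -1.05] T [-0.032  0.051 -0.036] yaw 4.5 q6 1.425 grip 0.108
```

move_arm(
  deltas=[
    [0,0,0.02,0,0,0],
    [0,0,0.02,0,0,0],
    [0,0,0.02,0,0,0],
    [0,0,0,0,0,0],
    [0,0,0,0,0,0],
    [0,0,0,0,0,0],
    [0,0,0,0,0,0],
    [0,0,0,0,0,0],
    [0,0,0,0,0,0],
    [0,0,0,0,0,0],
  ],
)

```text
time_s: 11.8
eef_pos: [621.5, 74.8, 87.0]
ee_rot: [0.0, 0.999, 0.039, 0.0]
force: [-1.9, -0.0, 5.6]
grip_width: 0.104
```

```bash
python3 look.py 4
```

```text
11.8 [621.48  74.77  86.99] F [-1.94 -0.05  5.59] T [-0.012  0.446  0.016] yaw 4.5 q6 1.425 grip 0.104
```

Contact came at the expected height, TCP z about 87.1 (wing 34 mm above the mouth), with about 7 N. I let go briefly so it rests and centres itself, then grip again.

move_arm(
  deltas=[
    [0,0,0,0,0,0],
    [0,0,0,0,0,0],
    [0,0,0,0,0,0],
    [0,0,0,0,0,0],
    [0,0,-0.04,0,0,0],
    [0,0,0,0,0,0],
    [0,0,0,0,0,0],
    [0,0,0,0,0,0],
    [0,0,0,0,0,0],
    [0,0,0,0,0,0],
  ],
  grip=2.0,
)

```text
time_s: 12.8
eef_pos: [621.4, 74.7, 87.1]
ee_rot: [0.0, 0.999, 0.039, 0.0]
force: [-0.0, 0.5, -0.1]
grip_width: 0.234
```

```bash
python3 look.py 5 x w
```

```text
12.8 [621.36  74.73  87.11] F [-0.05  0.5  -0.11] T [-0.073  0.016  0.04 ] yaw 4.5 q6 1.425 grip 0.234
```

View pics/L5.png

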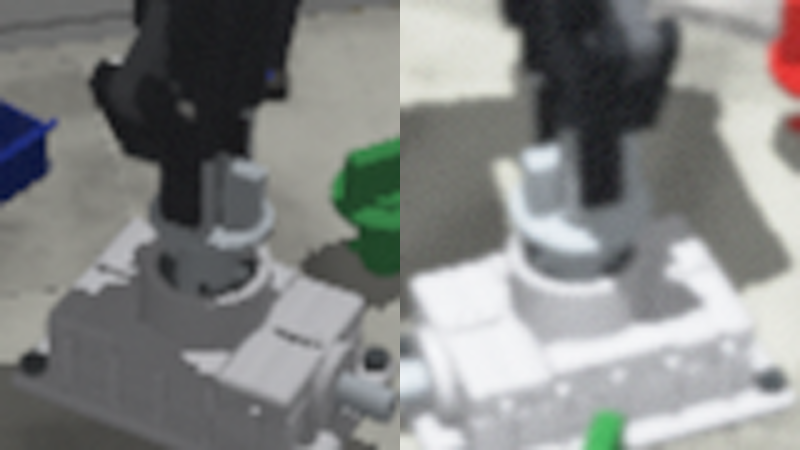

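View pics/Lw5.png

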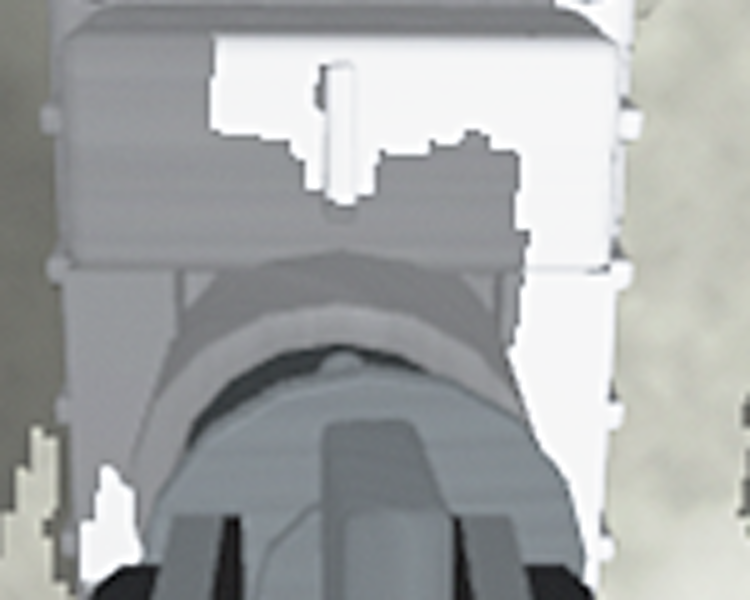

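The plug tips a little about its lugs when free, as the 1.2 mm shank play allows. Regripping straightens it.

move_arm(
  deltas=[
    [0,0,0,0,0,0],
    [0,0,0,0,0,0],
    [0,0,0,0,0,0],
    [0,0,0,0,0,0],
    [0,0,0,0,0,0],
    [0,0,0,0,0,0],
    [0,0,0,0,0,0],
    [0,0,0,0,0,0],
    [0,0,0,0,0,0],
    [0,0,0,0,0,0],
  ],
  grip=0,
  newtons=30,
)

```text
time_s: 13.95
eef_pos: [621.4, 74.8, 87.1]
ee_rot: [-0.0, 0.999, 0.039, 0.0]
force: [0.1, 0.4, 1.2]
grip_width: 0.112
```

```bash
python3 look.py 6 x w
```

```text
13.95 [621.38  74.79  87.14] F [0.12 0.37 1.22] T [0.095 0.026 0.031] yaw 4.5 q6 1.425 grip 0.112
```

View pics/Lw6.png

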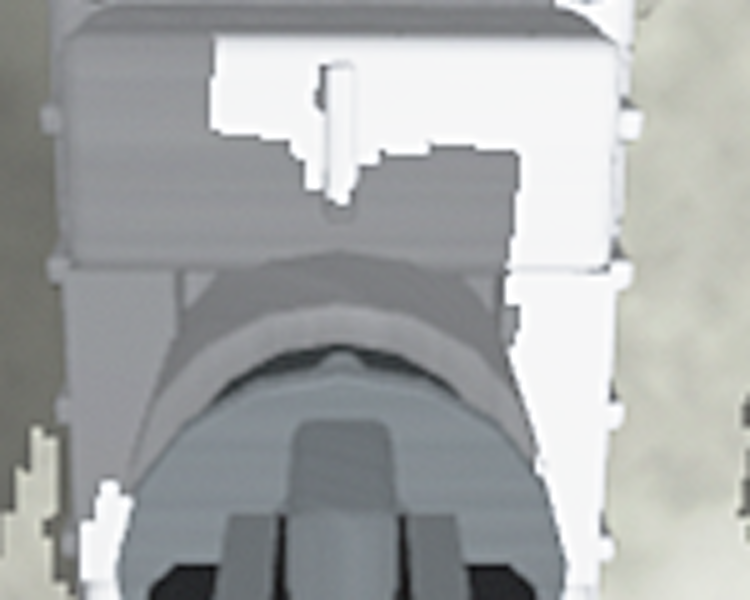

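View pics/L6.png

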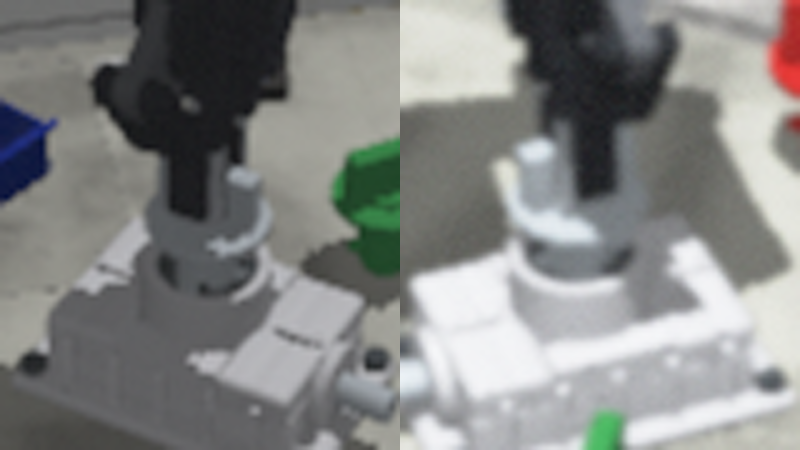

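move_arm(
  deltas=[
    [0,0,0.02,0,0,0],
    [0,0,0,0,0,-4],
    [0,0,0,0,0,-4],
    [0,0,0,0,0,-4],
    [0,0,0,0,0,-4],
    [0,0,0,0,0,-4],
    [0,0,0,0,0,-4],
    [0,0,0,0,0,-4],
    [0,0,0,0,0,-4],
    [0,0,0,0,0,0],
  ],
)

```text
time_s: 15.1
eef_pos: [621.5, 74.7, 87.1]
ee_rot: [0.0, 0.95, 0.313, 0.0]
force: [-0.3, 0.4, 2.9]
grip_width: 0.11
```

```bash
python3 look.py 7
```

```text
15.1 [621.5   74.68  87.09] F [-0.29  0.37  2.91] T [0.04  0.045 0.023] yaw 36.54 q6 0.866 grip 0.11
```

move_arm(
  deltas=[
    [0,0,0,0,0,-3],
    [0,0,0,0,0,-3],
    [0,0,0,0,0,-3],
    [0,0,0,0,0,-3],
    [0,0,0,0,0,-3],
    [0,0,0,0,0,-3],
    [0,0,0,0,0,-3],
    [0,0,0,0,0,-3],
    [0,0,0,0,0,0],
    [0,0,0,0,0,0],
  ],
)

```text
time_s: 16.1
eef_pos: [621.0, 74.8, 86.6]
ee_rot: [-0.0, 0.864, 0.503, -0.0]
force: [-1.6, 0.9, -0.3]
grip_width: 0.11
```

```bash
python3 look.py 8
```

```text
16.1 [621.04  74.8   86.61] F [-1.58  0.88 -0.26] T [0.125 0.268 0.062] yaw 60.36 q6 0.45 grip 0.11
```

The height gave way and the force dropped at about 56°, as predicted. I turn a bit farther and then lower.

move_arm(
  deltas=[
    [0,0,0,0,0,-3],
    [0,0,0,0,0,-3],
    [0,0,0,0,0,-3],
    [0,0,0.02,0,0,-3],
    [0,0,0.03,0,0,0],
    [0,0,0.03,0,0,0],
    [0,0,0.03,0,0,0],
    [0,0,0.03,0,0,0],
    [0,0,0,0,0,0],
    [0,0,0,0,0,0],
  ],
)

```text
time_s: 17.1
eef_pos: [621.2, 74.9, 85.4]
ee_rot: [-0.0, 0.807, 0.591, -0.0]
force: [-2.0, 2.2, -0.1]
grip_width: 0.111
```

```bash
python3 look.py 9
```

```text
17.1 [621.24  74.89  85.43] F [-2.01  2.19 -0.14] T [0.438 0.383 0.019] yaw 72.48 q6 0.239 grip 0.111
```

move_arm(
  deltas=[
    [0.01,-0.02,0.04,0,0,0],
    [0,0,0.05,0,0,0],
    [0,0,0.05,0,0,0],
    [0,0,0.05,0,0,0],
    [0,0,0.05,0,0,0],
    [0,0,0.05,0,0,0],
    [0,0,0.05,0,0,0],
    [0,0,0.05,0,0,0],
    [0,0,0,0,0,0],
    [0,0,0,0,0,0],
  ],
)

```text
time_s: 18.1
eef_pos: [621.2, 74.9, 81.5]
ee_rot: [-0.0, 0.806, 0.591, -0.0]
force: [-2.0, 2.6, -0.2]
grip_width: 0.106
```

```bash
python3 look.py 10
```

```text
18.1 [621.2   74.89  81.51] F [-1.96  2.59 -0.23] T [ 0.413  0.175 -0.009] yaw 72.5 q6 0.238 grip 0.106
```

move_arm(
  deltas=[
    [0.03,-0.04,0,0,0,0],
    [0,0,0.06,0,0,0],
    [0,0,0.07,0,0,0],
    [0,0,0.07,0,0,0],
    [0,0,0.07,0,0,0],
    [0,0,0.07,0,0,0],
    [0,0,0.07,0,0,0],
    [0,0,0.07,0,0,0],
    [0,0,0.05,0,0,0],
    [0,0,0,0,0,0],
  ],
)

```text
time_s: 19.1
eef_pos: [620.9, 75.3, 76.2]
ee_rot: [-0.0, 0.806, 0.591, -0.0]
force: [0.2, 0.0, -2.0]
grip_width: 0.109
```

```bash
python3 look.py 11
```

```text
19.1 [620.86  75.33  76.21] F [ 0.21  0.03 -1.96] T [-0.007  0.03  -0.076] yaw 72.5 q6 0.239 grip 0.109
```

move_arm(
  deltas=[
    [0,0,0.02,0,0,0],
    [0,0,0.02,0,0,0],
    [0,0,0.02,0,0,0],
    [0,0,0.02,0,0,0],
    [0,0,0,0,0,0],
    [0,0,0,0,0,0],
    [0,0,0,0,0,0],
    [0,0,0,0,0,0],
    [0,0,0,0,0,0],
    [0,0,0,0,0,0],
  ],
)

```text
time_s: 20.1
eef_pos: [621.0, 75.3, 75.6]
ee_rot: [0.0, 0.806, 0.591, 0.0]
force: [-0.7, -0.2, 1.8]
grip_width: 0.111
```

```bash
python3 look.py 12 x
```

```text
20.1 [620.99  75.3   75.64] F [-0.67 -0.15  1.84] T [-0.006  0.138 -0.02 ] yaw 72.5 q6 0.239 grip 0.111
```

View pics/L12.png

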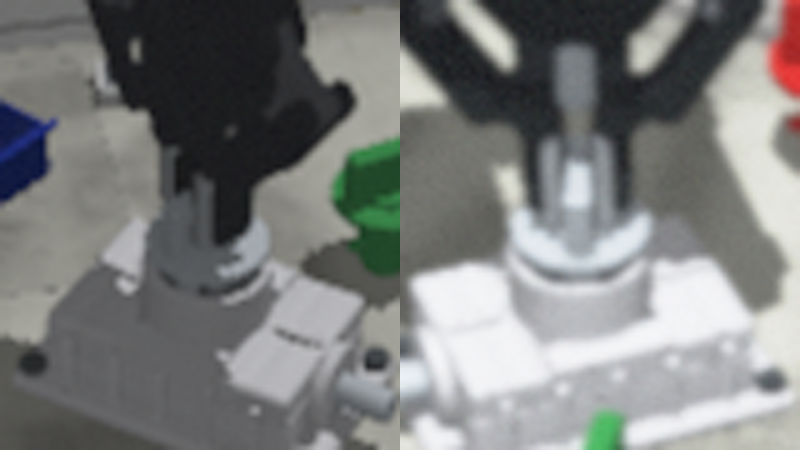

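The floor of the start gap is reached at TCP z 75.6, which is 11.5 mm below the upper face as specified. Now I screw clockwise gently.

move_arm(
  deltas=[
    [0,0,0,0,0,2],
    [0,0,0,0,0,2],
    [0,0,0,0,0,2],
    [0,0,0,0,0,2],
    [0,0,0,0,0,2],
    [0,0,0,0,0,2],
    [0,0,0,0,0,2],
    [0,0,0,0,0,2],
    [0,0,0,0,0,0],
    [0,0,0,0,0,0],
  ],
)

```text
time_s: 21.2
eef_pos: [621.1, 75.2, 75.6]
ee_rot: [0.0, 0.881, 0.474, 0.0]
force: [0.7, -0.1, 0.9]
grip_width: 0.107
```

```bash
python3 look.py 13
```

```text
21.2 [621.13  75.22  75.62] F [ 0.74 -0.12  0.86] T [-0.147 -0.173  0.055] yaw 56.55 q6 0.517 grip 0.107
```

move_arm(
  deltas=[
    [0,0,0,0,0,2],
    [0,0,0,0,0,2],
    [0,0,0,0,0,2],
    [0,0,0,0,0,2],
    [0,0,0,0,0,2],
    [0,0,0,0,0,2],
    [0,0,0,0,0,0],
    [0,0,0,0,0,0],
    [0,0,0,0,0,0],
    [0,0,0,0,0,0],
  ],
)

```text
time_s: 22.2
eef_pos: [620.7, 75.3, 75.3]
ee_rot: [-0.0, 0.925, 0.379, -0.0]
force: [-0.1, 0.1, -1.1]
grip_width: 0.109
```

```bash
python3 look.py 14
```

```text
22.2 [620.75  75.34  75.31] F [-0.11  0.1  -1.08] T [ 0.084  0.001 -0.077] yaw 44.53 q6 0.727 grip 0.109
```

move_arm(
  deltas=[
    [0,0,0.02,0,0,2],
    [0,0,0.02,0,0,2],
    [0,0,0.01,0,0,2],
    [0,0,0.02,0,0,2],
    [0,0,0.02,0,0,2],
    [0,0,0.01,0,0,2],
    [0,0,0.02,0,0,2],
    [0,0,0.02,0,0,2],
    [0,0,0,0,0,0],
    [0,0,0,0,0,0],
  ],
)

```text
time_s: 23.2
eef_pos: [620.8, 75.3, 74.0]
ee_rot: [-0.0, 0.969, 0.247, -0.0]
force: [0.4, 0.5, -1.1]
grip_width: 0.106
```

```bash
python3 look.py 15
```

```text
23.2 [620.83  75.31  74.  ] F [ 0.37  0.47 -1.06] T [0.011 0.051 0.031] yaw 28.56 q6 1.006 grip 0.106
```

move_arm(
  deltas=[
    [0,0,0.02,0,0,2],
    [0,0,0.02,0,0,2],
    [0,0,0.01,0,0,2],
    [0,0,0.02,0,0,2],
    [0,0,0.02,0,0,2],
    [0,0,0.01,0,0,2],
    [0,0,0.02,0,0,2],
    [0,0,0.02,0,0,2],
    [0,0,0,0,0,0],
    [0,0,0,0,0,0],
  ],
)

```text
time_s: 24.2
eef_pos: [620.9, 75.3, 72.7]
ee_rot: [-0.0, 0.994, 0.11, -0.0]
force: [-0.2, 0.1, -1.3]
grip_width: 0.106
```

```bash
python3 look.py 16
```

```text
24.2 [620.88  75.32  72.67] F [-0.18  0.11 -1.3 ] T [-0.008  0.005 -0.001] yaw 12.58 q6 1.285 grip 0.106
```

move_arm(
  deltas=[
    [0,0,0.02,0,0,2],
    [0,0,0.02,0,0,2],
    [0,0,0.01,0,0,2],
    [0,0,0.02,0,0,2],
    [0,0,0.02,0,0,2],
    [0,0,0.01,0,0,2],
    [0,0,0.02,0,0,2],
    [0,0,0,0,0,0],
    [0,0,0,0,0,0],
    [0,0,0,0,0,0],
  ],
)

```text
time_s: 25.2
eef_pos: [620.9, 75.3, 71.5]
ee_rot: [0.0, 1.0, -0.013, -0.0]
force: [-0.6, 0.6, -1.8]
grip_width: 0.112
```

```bash
python3 look.py 17
```

```text
25.2 [620.89  75.28  71.48] F [-0.63  0.56 -1.85] T [0.004 0.04  0.035] yaw -1.45 q6 1.53 grip 0.112
```

move_arm(
  deltas=[
    [0,0,0.01,0,0,1],
    [0,0,0.01,0,0,1],
    [0,0,0.01,0,0,1],
    [0,0,0.01,0,0,1],
    [0,0,0.01,0,0,1],
    [0,0,0.01,0,0,1],
    [0,0,0.01,0,0,1],
    [0,0,0.01,0,0,1],
    [0,0,0,0,0,0],
    [0,0,0,0,0,0],
  ],
)

```text
time_s: 26.2
eef_pos: [621.0, 75.2, 71.2]
ee_rot: [0.0, 0.997, -0.083, 0.0]
force: [-2.5, -2.8, 5.6]
grip_width: 0.109
```

```bash
python3 look.py 18
```

```text
26.2 [621.01  75.16  71.21] F [-2.48 -2.77  5.57] T [-0.555  0.523  0.534] yaw -9.5 q6 1.671 grip 0.109
```

Torque of 0.53 N m here is well past the stop level, so I back off and recheck.

move_arm(
  deltas=[
    [0,0,0,0,0,-1],
    [0,0,0,0,0,-1],
    [0,0,-0.03,0,0,0],
    [0,0,0,0,0,0],
    [0,0,0,0,0,0],
    [0,0,0,0,0,0],
    [0,0,0,0,0,0],
    [0,0,0,0,0,0],
    [0,0,0,0,0,0],
    [0,0,0,0,0,0],
  ],
)

```text
time_s: 27.2
eef_pos: [621.0, 75.2, 71.2]
ee_rot: [0.0, 0.998, -0.066, 0.0]
force: [-2.6, -4.1, 5.0]
grip_width: 0.108
```

```bash
python3 look.py 19 x w
```

```text
27.2 [620.97  75.22  71.17] F [-2.58 -4.12  5.01] T [-0.637  0.498  0.32 ] yaw -7.51 q6 1.636 grip 0.108
```

View pics/Lw19.png

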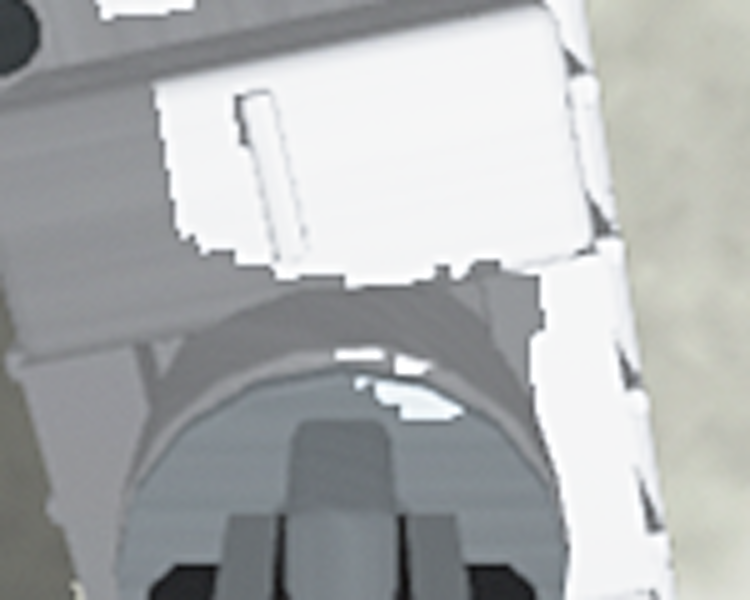

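View pics/L19.png

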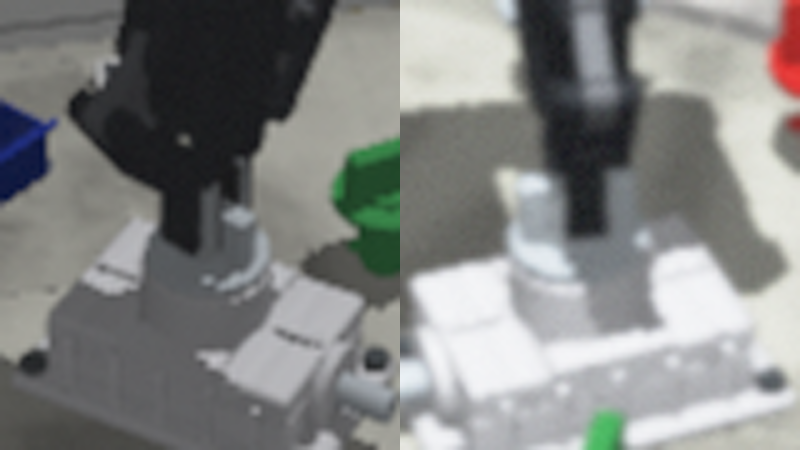

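move_arm(
  deltas=[
    [0,0,0,0,0,-1],
    [0,0,-0.03,0,0,-1],
    [0,0,0,0,0,-1],
    [0,0,0,0,0,0],
    [0,0,0,0,0,0],
    [0,0,0,0,0,0],
    [0,0,0,0,0,0],
    [0,0,0,0,0,0],
    [0,0,0,0,0,0],
    [0,0,0,0,0,0],
  ],
)

```text
time_s: 28.35
eef_pos: [620.9, 75.3, 71.2]
ee_rot: [-0.0, 0.999, -0.039, -0.0]
force: [-0.5, -1.9, -0.2]
grip_width: 0.108
```

```bash
python3 look.py 20
```

```text
28.35 [620.87  75.33  71.19] F [-0.47 -1.95 -0.24] T [-0.529 -0.053  0.029] yaw -4.5 q6 1.583 grip 0.108
```

move_arm(
  deltas=[
    [0,0.03,0,0,0,0],
    [0,0,0.01,0,0,0.5],
    [0,0,0.01,0,0,0.5],
    [0,0,0.01,0,0,0.5],
    [0,0,0,0,0,0],
    [0,0,0,0,0,0],
    [0,0,0,0,0,0],
    [0,0,0,0,0,0],
    [0,0,0,0,0,0],
    [0,0,0,0,0,0],
  ],
)

```text
time_s: 29.35
eef_pos: [620.9, 75.1, 71.1]
ee_rot: [-0.0, 0.999, -0.052, 0.0]
force: [-0.0, -1.1, 2.1]
grip_width: 0.11
```

```bash
python3 look.py 21
```

```text
29.35 [620.9   75.09  71.07] F [-0.03 -1.11  2.09] T [-0.11   0.073  0.129] yaw -6.0 q6 1.609 grip 0.11
```

move_arm(
  deltas=[
    [0,0,0,0,0,0.5],
    [0,0,0,0,0,0.5],
    [0,0,0,0,0,0],
    [0,0,0,0,0,0],
    [0,0,0,0,0,0],
    [0,0,0,0,0,0],
    [0,0,0,0,0,0],
    [0,0,0,0,0,0],
    [0,0,0,0,0,0],
    [0,0,0,0,0,0],
  ],
)

```text
time_s: 30.35
eef_pos: [620.9, 75.0, 71.0]
ee_rot: [-0.0, 0.998, -0.061, 0.0]
force: [-0.1, -0.4, 2.6]
grip_width: 0.109
```

```bash
python3 look.py 22
```

```text
30.35 [620.91  75.02  71.05] F [-0.14 -0.39  2.6 ] T [0.005 0.117 0.212] yaw -7.0 q6 1.626 grip 0.109
```

The stop is confirmed at 0.21 N m with the side forces gone, and the wing about 18 mm above the mouth. I relax, release and retreat.

move_arm(
  deltas=[
    [0,0,0,0,0,-1],
    [0,0,-0.01,0,0,0],
    [0,0,0,0,0,0],
    [0,0,0,0,0,0],
    [0,0,0,0,0,0],
    [0,0,0,0,0,0],
    [0,0,0,0,0,0],
    [0,0,0,0,0,0],
    [0,0,0,0,0,0],
    [0,0,0,0,0,0],
  ],
  grip=3.0,
)

```text
time_s: 31.35
eef_pos: [620.9, 75.0, 71.1]
ee_rot: [-0.0, 0.999, -0.052, 0.0]
force: [0.9, -0.1, 0.2]
grip_width: 0.348
```

```bash
python3 look.py 23 x w
```

```text
31.35 [620.89  75.02  71.11] F [ 0.91 -0.12  0.23] T [-0.015  0.014 -0.043] yaw -6.0 q6 1.609 grip 0.348
```

View pics/Lw23.png

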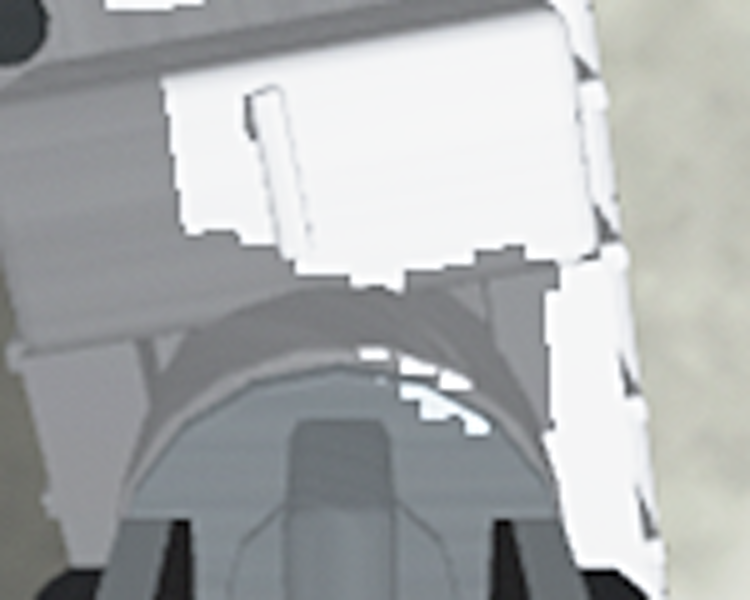

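The jaws are open, the wing is central and the flange sits on the collar. I lift clear.

move_arm(
  deltas=[
    [0,0,-0.2,0,0,0],
    [0,0,-0.4,0,0,0],
    [0,0,-0.6,0,0,0],
    [0,0,-1.0,0,0,0],
    [0,0,-1.5,0,0,0],
    [0,0,-1.5,0,0,0],
    [-1.5,0,-1.0,0,0,0],
    [-2.5,0,0,0,0,0],
    [-2.0,0,0,0,0,0],
    [0,0,0,0,0,0],
  ],
)

```text
time_s: 32.5
eef_pos: [559.9, 81.7, 134.2]
ee_rot: [-0.0, 0.999, -0.052, 0.0]
force: [-0.1, -1.2, 0.2]
grip_width: 0.35
```

```bash
python3 - <<'E'
from h import *
import pickle
s=ctrl.sense();W=eyes.camera_params("wrist");pickle.dump((s,W),open("W24.pkl","wb"));print(s["eef_pos"],s["force"],s["time_s"])
w=eyes.capture("wrist");cv2.imwrite("pics/w24.png",w)
u=proj(W,[620.8,75,80]).astype(int);print(u);x0,y0=u[0]-55,max(0,u[1]-45)
print(x0,y0)
cv2.imwrite("pics/c24.png",cv2.resize(w[y0:y0+90,x0:x0+110],None,fx=6,fy=6,interpolation=cv2.INTER_CUBIC))
E
python3 look.py 24 x
```

```text
[559.91736357  81.70845859 134.2260582 ] [-0.08234546 -1.23710143  0.21053472] 32.5
[278 138]
223 93
32.55 [561.22  81.39 134.26] F [ 0.11 -0.44  0.18] T [ 0.031 -0.038  0.024] yaw -5.99 q6 1.613 grip 0.346
```

View pics/c24.png

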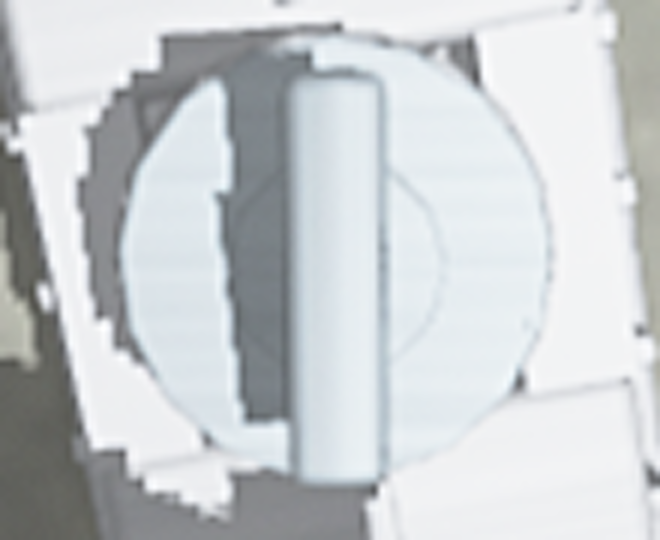

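View pics/L24.png

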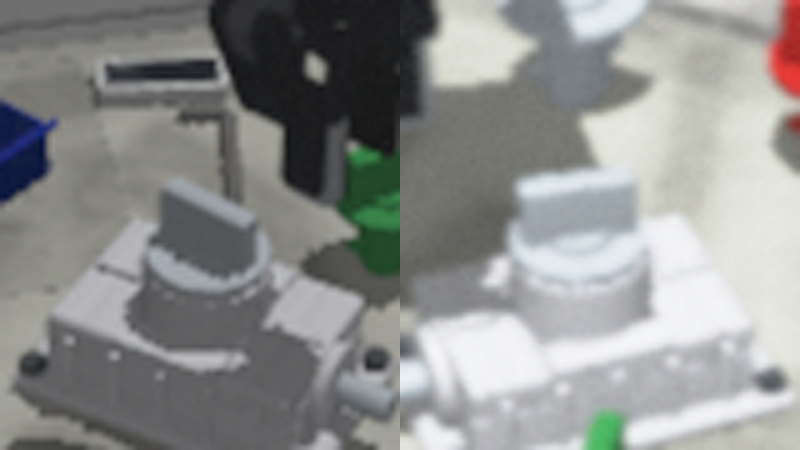

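```bash
python3 - <<'E'
from h import *
import pickle
S,D=[eyes.camera_params(n) for n in("scene","side")]
for a,b in (((168,182),(633,175)),((248,220),(522,184))):
    print(tri([(S,(240+a[0]/5,165+a[1]/5)),(D,(220+(b[0]-400)/5,175+b[1]/5))]))
s,W=pickle.load(open("W24.pkl","rb"))
print(onz(W,(223+336/6,93+250/6),67.5))
s=ctrl.sense();print(s["force"],s["dq"].round(3),s["time_s"])
order.finish_job()
E
```

```text
(array([638.77801866,  71.42176599,  90.1332098 ]), array([0.2612998]))
(array([601.11049136,  75.87914248,  91.71559136]), array([0.60084576]))
[622.06997786  74.81090663  67.5       ]
[ 0.16821164  0.00626896 -0.71800601] [ 0.     0.013 -0.004 -0.001 -0.003  0.   ] 32.65
the job is handed in; nothing more can be done
```

The plug is screwed home in the port, released and standing upright. I handed the job in at 32.7 s. No verdict came back, so the result is my own reading.

**What I did:**
- I picked the smaller grey plug (40 mm wing, 62 mm tall). The other grey one measured 49 mm and 79 mm.
- I stood it in the mouth with the wing in line with the housing's long side and let it rest there.
- Under about 5 N it turned back about 0.95 rad before it began to drop. It then came down 11.5 mm to the floor of the start gap.
- I screwed it forward about 1.15 rad to a stop felt at 0.2 N m, let go and backed away.

**Last checks:**
- **Height:** the arm puts the wing centre about 18 mm above the mouth (limit 19). The cameras put the wing's top at 90–92 mm against 91.5 expected.
- **Centring:** the camera views give an offset of about 1–1.5 mm from the port axis (limit 4 mm).
- **Gripper:** it was open and clear of the plug, with force near zero.

**What did not go cleanly:**
- The first touch of the stop reached 0.53 N m, above the 0.2 N m stop level but below the 0.7 N m limit. I backed off and repeated it gently.
- While released in the mouth, the plug tipped slightly about its lugs. Regripping straightened it.
- The port position differed by 2–3 mm between camera views. I corrected for this using the views and the contact forces.

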